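# Shut the corner cupboard and turn its wooden latch

## Task

The little corner cupboard has been left half open: push its door fully shut, and then, once it is shut, push the wooden turn latch round with a finger until it lies level across the edge of the door, so that the door is kept closed, and take the hand away. Only push with the fingers; do not grip the latch, the door or its knob, and do not move the lantern, the spare lantern base, the torch or the tumbler.

Things in the scene. Friction and masses are not known exactly. Their poses are not given: they have to be found in the camera images.
- cupboard: Fixed corner cupboard of painted plywood, 360 wide in front, 262 high, 280 mm deep, flat closed top. Origin on the worktop in the plane of the front face; x points into the cupboard (the front looks along -x), y along the front to the hinge side, z up. Door opening y = -115 to 125 mm, latch post y = -195 to -115, hinge post y = 125 to 165; posts and shut door are flush at x = 0.
- door (a joint): Door angle (rad): 0 = fully shut on its stop; grows as the free edge swings out towards the cupboard's -x, up to 1.9. Starts at 0.45 to 0.85. Its hinges are stiff (about 0.15 N m), so it stays where it is left.
- door_hinge (a point): Bottom of the door on its vertical hinge line, which lies in the outer face: cupboard x = 0, y = 125, z = 20.5 mm. Axes turn with the door: y from free edge to hinge (door fills y = -239 to 0 mm), z up (door 221 mm high, its top 241 mm over the worktop), -x out of the outer face; the door is 18 mm thick, x = 0 to 18 mm.
- door_edge (a point): On the outer face of the door at its free vertical edge, 200 mm above the worktop; same axes as door_hinge.
- door_knob (a point): Middle of the head of the small round wooden door knob (28 mm across, standing 28 mm out of the door's outer face), 34 mm in from the free edge and 105 mm above the worktop. Not needed for pushing.
- latch (a joint): Angle (rad) of the wooden turn latch about its screw: 0 = upright, clear of the door; positive = upper end leans to the cupboard's +y, over the door; 1.57 = level, that end across the door's edge. Starts at -0.35 to 0.35, turns to 2.4 either way, stays where left (friction 0.06 N m, no spring: 2 N on an arm moves it). Both ends are alike: -1.57 also lays one across the door.
- latch_pivot (a point): Where the latch's screw enters the latch post's face: cupboard x = 0, y = -142, z = 200 mm. Axes turn with the latch: z along it to the end that starts uppermost, -x out of the face. The latch is a round-ended wooden bar, 100 mm long (50 each way from the screw), 22 wide, 16 thick, 4 mm off the face on a washer: it fills x = -20 to -4 mm; screw head to x = -22.5 mm.
- latch_end (a point): Tip of the latch's starting upper end, 50 mm from the screw, at mid thickness (12 mm in front of the face).
- lantern: Bystander: loose green solar lantern, 104 mm across, 200 mm high with its wire bail, standing inside the cupboard on its 18 mm floor board. Origin at the centre of its underside.
- spare_base: Bystander: loose black plastic lantern base, a disc 104 mm across and 35 mm high, on the worktop in front of the cupboard. Origin at the centre of its underside.
- torch: Bystander: loose red plastic torch standing on its lens end, 54 mm across at the foot, 155 mm high, on the worktop in front of the cupboard. Origin at the centre of its underside.
- tumbler: Bystander: loose glass tumbler, 72 mm across the rim, 105 mm high, standing on the top of the cupboard, its centre 140 mm or more behind the front face. Origin at the centre of its underside.

How it is judged:
On the way, in this order (a step that is already met when the one before it is completed fails the run):
1. the door is pushed shut while the latch is still clear of it (value of joint door below 0.03 rad and value of joint latch between -0.6 and 0.6 rad), for 0.2 s.
2. the latch is turned level across the edge of the shut door (value of joint door below 0.03 rad and angle between the z axis of latch_pivot and the y axis of cupboard, either way round below 0.25 rad), for 0.2 s.
At the end, for the whole second after the job is handed in: The door is shut to within 0.03 rad (7 mm at its free edge), the latch lies level to within 0.25 rad with one end across the door's edge and is at rest, and the lantern, spare base, torch and tumbler stand upright within 20 mm of where they were (all of step 2 and velocity of joint latch between -0.05 and 0.05 rad/s and distance of each of lantern, spare_base, torch, tumbler from where it was at the start of the episode below 0.02 m and angle between each of lantern, spare_base, torch, tumbler's own z axis and vertical below 0.15 rad); the robot touches nothing.
It fails at once if the latch is turned out across the doorway while the door is open, where it would bar the door (value of joint door above 0.06 rad and (value of joint latch above 0.6 rad or value of joint latch below -0.6 rad)).
It fails at once if the latch, the door or its knob is taken between the fingers instead of pushed ((x of the grasp point in the frame of latch_pivot between -0.022 and 0 m and y of the grasp point in the frame of latch_pivot between -0.01 and 0.01 m and z of the grasp point in the frame of latch_pivot between -0.056 and 0.056 m) or (x of the grasp point in the frame of door_hinge between 0 and 0.018 m and y of the grasp point in the frame of door_hinge between -0.243 and 0 m and z of the grasp point in the frame of door_hinge below 0.233 m) or (horizontal distance between the grasp point and door_knob below 0.008 m and z of the grasp point in the frame of door_knob between -0.014 and 0.028 m)).
It fails at once if the latch is pushed with the arm or the hand's body instead of a finger (contact force between the arm and latch above 1 N).
It fails at once if the lantern, spare base, torch or tumbler is lifted, carried, pushed away or tipped (distance of any of lantern, spare_base, torch, tumbler from where it was at the start of the episode above 0.02 m or angle between any of lantern, spare_base, torch, tumbler's own z axis and vertical above 0.2 rad).
It also fails if it takes over 51 s, if anything falls off the work surface, if the arm or the gripper's body presses on something with over 40 N, if the wrist force passes 120 N, or if a joint passes its speed limit or range.

## Robot

A 6-joint arm with a two-finger parallel gripper is mounted at the origin on the work surface. World frame = base frame: x ahead of the robot, y to its left, z up, the work surface at z = 0. Lengths are in m, angles in rad, forces in N, time in s.
With the tool pointing down it reaches from about 0.225 to 0.725 m from the base axis. Payload 3.1 kg.
Tool frame: the origin (TCP) lies between the finger pads; the fingertips stand 14 mm ahead of it and the grasp point (between the pads) lies 5 mm behind it; z points along the fingers, y is the line along which they close (so a half turn about z gives the same grasp; the last joint's range is limited). The gripper opens to 85 mm and grips with 20 to 120 N. Pads are 22 mm wide; open, the fingers measure 114 mm over their backs; the gripper's body (76 mm by 85 mm) begins 54 mm behind the grasp point. The pads swing forward as they close: fully open they stand 13 mm farther back than shut.
Start: joints at [-1.262, 0.048, 0.099, 1.622, 0, 1.443], TCP at [0.222, -0.476, 0.22] pointing down, gripper open.
Joint ranges: [-2.91, 2.91], [-0.99, 1.94], [-1.21, 1.42], [-2.12, 2.29], [-1.49, 1.47], [-3.14, 3.14]. Speed limits (rad/s): [2.79, 2.79, 3.14, 3.14, 3.14, 3.14].

## Interface

Orientations are given as a unit quaternion [w, x, y, z].
In Python, from rig import * gives the robot as it stands. The module is installed in compiled form; this text tells all that it offers.
- The arm moves only by the tool carry_out, never from a script. Its argument "deltas" is one flat list of numbers, 7 for each row, row after row: the finger opening in mm, from 0 to 85.4, then the shift along the tool's x, y, z in mm, then the turn, a rotation vector about the tool's x, y, z in rad. In form: [jaw, tx, ty, tz, rx, ry, rz, jaw, tx, ty, tz, rx, ry, rz, ...]. A call has 1 to 20 rows; each row is the pose to reach, as a shift and turn from the pose commanded when the call began, along the tool's axes at that moment; what a row does not reach only later rows make up. A row lasts 1/10 s, in which the tool goes at most 50 mm and 8.59 degrees, less where a joint would pass 70% of its speed; a pose out of reach is approached as far as the arm can. A call with a gripper value outside its range is refused whole. The fingers move at their own pace and stop on an object; "squeeze" is the grip in N (left out, the last holds). Time passes only in rows, so rows that repeat a pose let the fingers close. It gives the time, the measured TCP pose, the force, the opening and the grip force at its end, in the units of the state.
- observe(): the state, without advancing time (a new reading comes with each control period).
- get_image(name): name is "scene" or "top"; returns a dict with "image" (384x512x3 uint8, red, green, blue), "mtx" (3x3 intrinsics, pixels), "k1" (the pictures are not rectified: a ray, as slopes to the right and down, at radius r is drawn at 1 + k1 r^2 times it, then the intrinsics apply), "world_from_camera" (4x4, takes a point from camera to world coordinates). Camera axes: x right, y up, looking along -z (the intrinsics and any distortion apply to the point x, -y, -z); pixel columns grow to the right and rows downward; lengths in m; the calibration is good to about 2 mm. A picture is of the moment at which its call begins. There is no depth.
- finish_job(): hands the job in; it is judged then, once.
The state is a dict: "time": time; "qpos": joint angles; "qvel": joint speeds; "effort": joint torques, N m; "tool_pos": TCP position; "tcp_rot": TCP orientation; "ft_force": force on the tool from outside, world axes, zero at the start; "moment": the same for the moment, N m; "opening": opening from 0.0 (shut) to 1.0 (fully open); "gripper_force": force on a finger pad.
Only numpy, scipy, OpenCV 4.12 (cv2) and the standard library are available. Lean on these libraries where they do the work, as an engineer would, in place of code of your own. Each camera call takes 0.05 s, during which the arm holds its last target. There are 200 camera calls.

## Working session

There is one attempt and no reset: what is moved stays moved. The work goes in short steps, Python scripts to look and compute and a tool call to move; the robot and the scene stay as the last step left them, time stands still between calls to the robot, and variables do not carry over. Pictures are saved under pics/ and viewed, at most 11 in all, crops included, and the job is handed in when it is done.

Besides the shell and the picture viewer there is one more tool, called after "Request:" by a JSON object that holds its "name" and its "arguments", one argument or row to a line. carry_out: Moves the arm, as the interface text tells. Its arguments: {"type":"object","properties":{"deltas":{"type":"array"},"squeeze":{"type":"number"}},"required":["deltas"]}

```bash
mkdir -p pics; python3 - <<'E'
from rig import *
import cv2,numpy as np
for n in("scene","top"):
    d=get_image(n);cv2.imwrite(f"pics/{n}0.png",cv2.resize(d["image"][:,:,::-1],(800,600),interpolation=cv2.INTER_CUBIC))
    print(n,d["mtx"].tolist(),d["k1"],d["world_from_camera"].round(4).tolist())
print(observe())
E
```

```text
scene [[419.06364396983184, 0.0, 254.28219188649186], [0.0, 419.06364396983184, 198.17034065353258], [0.0, 0.0, 1.0]] -0.1443474597235243 [[-0.2884, -0.5661, 0.7723, 1.1684], [0.9575, -0.1798, 0.2257, 0.0093], [0.0111, 0.8045, 0.5938, 0.6527], [0.0, 0.0, 0.0, 1.0]]
top [[350.79732701667757, 0.0, 250.88887914549042], [0.0, 350.79732701667757, 194.7325782163934], [0.0, 0.0, 1.0]] -0.10410841535355547 [[0.0108, 0.9965, -0.0834, 0.4772], [-0.9999, 0.0099, -0.0105, -0.1634], [-0.0096, 0.0835, 0.9965, 1.0149], [0.0, 0.0, 0.0, 1.0]]
{'time': 0.1, 'qpos': array([-1.26182570e+00,  4.86922876e-02,  9.77204891e-02,  1.62197426e+00,
       -5.69581409e-06,  1.44301552e+00]), 'qvel': array([-0.00047558, -0.00197077,  0.00215767,  0.00194631,  0.00060485,
       -0.00206134]), 'effort': array([ 2.44490249e-03, -3.39852118e+01,  3.20935643e+01,  1.59015827e-02,
       -8.99893894e-05,  5.47240163e-06]), 'tool_pos': array([ 0.22189285, -0.47516545,  0.21840905]), 'tcp_rot': array([-1.07019835e-03,  9.76250064e-01,  2.16644078e-01, -1.00080276e-04]), 'ft_force': array([ 0.93212453, -0.00722824, -0.3774672 ]), 'moment': array([-0.00188406, -0.00951873, -0.00579903]), 'gripper_force': 0.0, 'opening': 1.000169275764721}
```

View pics/scene0.png

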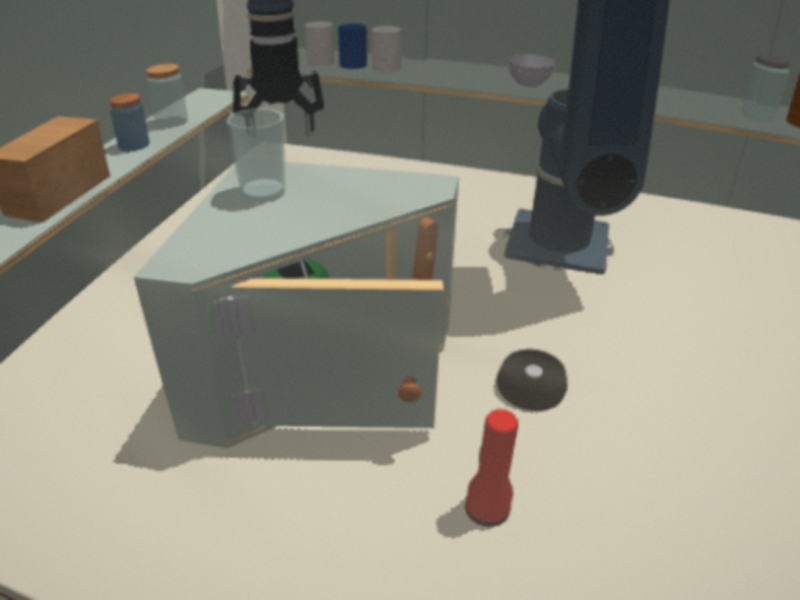

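View pics/top0.png

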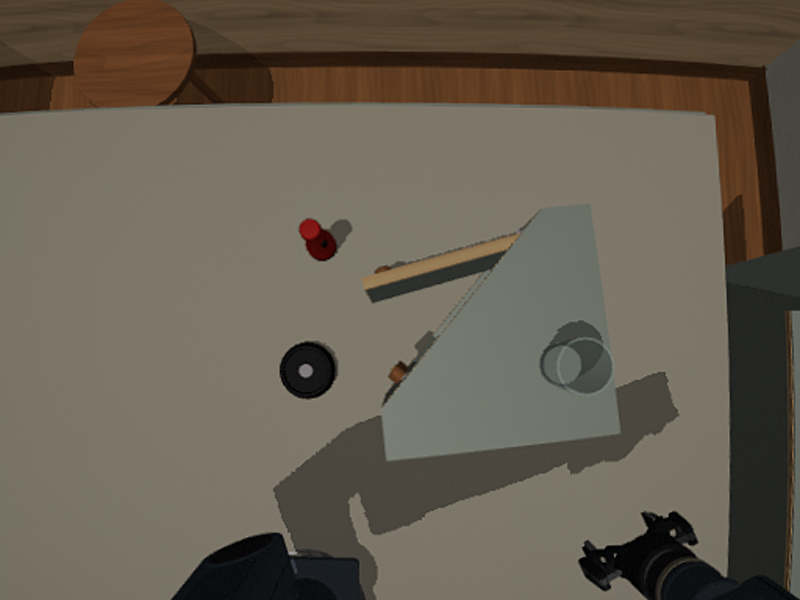

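The scene view shows the door about half open (free top corner at 443,285), the latch upright at (427,250), and the torch and base standing clear in front. In the top view the cupboard's front edge runs from (382,405) to (543,208), the door's free end is at (365,286), and the tumbler is at (575,365).

```bash
cat > h.py <<'E'
from rig import *
import cv2,numpy as np
from scipy.optimize import least_squares
from scipy.spatial.transform import Rotation as R
def proj(d,P):
    T=np.linalg.inv(d["world_from_camera"]);p=np.atleast_2d(P)@T[:3,:3].T+T[:3,3]
    s=np.c_[p[:,0],-p[:,1]]/-p[:,2:];s=s*(1+d["k1"]*(s**2).sum(1,keepdims=True))
    return s@d["mtx"][:2,:2].T+d["mtx"][:2,2]
def ray(d,uv,z):
    f=lambda q:proj(d,[[q[0],q[1],z]])[0]-uv
    return least_squares(f,[.45,-.16]).x
def C(p,P): # cupboard->world
    c,s=np.cos(p[2]),np.sin(p[2]);P=np.atleast_2d(P)
    return np.c_[p[0]+c*P[:,0]-s*P[:,1],p[1]+s*P[:,0]+c*P[:,1],P[:,2]]
def D(a,x,y,z): # door frame->cupboard; free edge (y<0) goes to -x
    c,s=np.cos(a),np.sin(a);return [c*x+s*y,.125-s*x+c*y,.0205+z]
E
cat > fit.py <<'E'
from h import *
t=get_image("top");s=get_image("scene");k=.64
for n,z,uv in[("latchcorner",.262,(382,405)),("hingecorner",.262,(543,208)),("base",.035,(308,370)),("torchtop",.155,(310,229)),("torchfoot",0.01,(322,246)),("tumbl rim",.367,(584,365)),("doorO",.2415,(363,281)),("doorI",.2415,(370,291))]:
    print(n,ray(t,np.array(uv)*k,z).round(4))
def res(p):
    a,l=p[3],p[4]
    lt=[-.012,-.142+.05*np.sin(l),.2+.05*np.cos(l)]
    L=[(t,[0,-.195,.262],(382,405)),(t,[0,.165,.262],(543,208)),(s,[0,-.195,.262],(456,203)),(s,[0,.165,.262],(192,290)),
       (t,D(a,0,-.239,.221),(363,281)),(t,D(a,.018,-.239,.221),(370,290)),(s,D(a,0,-.239,.221),(443,289)),(s,lt,(428,219)),]
    return np.concatenate([(proj(i,C(p,P))[0]-np.array(u)*k) for i,P,u in L])
best=min((least_squares(res,[.5,-.2,y,.65,0],loss="soft_l1") for y in np.arange(-3,3.2,.7)),key=lambda r:r.cost)
print(best.x.round(4),res(best.x).reshape(-1,2).round(1).tolist())
np.save("fit.npy",best.x)
p=best.x
for n,P in [("pivot",[0,-.142,.2]),("edge",D(p[3],0,-.239,.18)),("edgeshut",[0,-.114,.2]),("hinge",[0,.125,.2]),("lc",[0,-.195,.262]),("hc",[0,.165,.262])]: print(n,C(p,P).round(4))
u=cv2.resize(s["image"][90:310,200:330][:,:,::-1],None,fx=2.7,fy=2.7,interpolation=cv2.INTER_CUBIC)
cv2.imwrite("pics/crop.png",cv2.resize(s["image"][120:200,240:320][:,:,::-1],(560,560),interpolation=cv2.INTER_CUBIC))
E
python3 fit.py
```

```text
latchcorner [ 0.4024 -0.1434]
hingecorner [ 0.6787 -0.3672]
base [ 0.44   -0.0044]
torchtop [ 0.6689 -0.0217]
torchfoot [ 0.6691 -0.0212]
tumbl rim [ 0.4613 -0.3855]
doorO [ 0.5748 -0.1137]
doorI [ 0.5606 -0.1238]
[ 0.5528 -0.2616 -2.2542  0.5809 -0.0386] [[-2.3, 0.4], [-0.6, -0.9], [-1.0, -2.9], [-1.3, -4.8], [-0.4, -1.3], [-2.6, 0.7], [-1.1, -1.5], [0.2, 0.8]]
pivot [[ 0.4427 -0.172   0.2   ]]
edge [[ 0.5776 -0.1127  0.2005]]
edgeshut [[ 0.4644 -0.1897  0.2   ]]
hinge [[ 0.6497 -0.3406  0.2   ]]
lc [[ 0.4016 -0.1385  0.262 ]]
hc [[ 0.6807 -0.3658  0.262 ]]
```

View pics/crop.png

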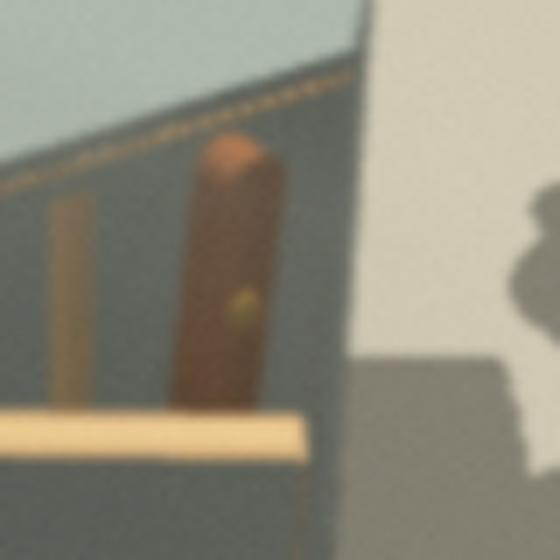

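The crop shows the latch nearly upright, leaning slightly toward the −y side. The screw head is at full-resolution pixel (275,164), and the true top front corner is at (291.4,127), just above the orange ply line. I'll refit with these.

```bash
sed -i 's/(456,203)/(455.4,198.7)/; s/(192,290)/(191,287)/; s/(s,lt,(428,219)),/(s,lt,(429,219)),(s,[-.0225,-.142,.2],(429.7,256.3))/' fit.py; python3 fit.py | tail -8
```

```text
doorI [ 0.5606 -0.1238]
[ 0.5524 -0.2623 -2.2503  0.5857 -0.086 ] [[-1.7, 0.8], [-0.5, -0.9], [-1.1, -0.4], [-0.7, -2.9], [-0.3, -1.3], [-2.5, 0.6], [-1.2, -1.5], [0.1, 0.3], [0.1, 0.5]]
pivot [[ 0.4419 -0.1731  0.2   ]]
edge [[ 0.5777 -0.1129  0.2005]]
edgeshut [[ 0.4637 -0.1907  0.2   ]]
hinge [[ 0.6496 -0.3409  0.2   ]]
lc [[ 0.4007 -0.1398  0.262 ]]
hc [[ 0.6807 -0.366   0.262 ]]
```

Fit is consistent: residuals are about 2 px or less and the base, torch and tumbler sizes are plausible. First I'll lift, close the fingers and align the tool so that tool x = −cupboard x and tool y = cupboard y.

Request:
{"name": "carry_out", "arguments": {
  "deltas": [0, 0, 0, -50, 0, 0, -0.1, 0, 0, 0, -100, 0, 0, -0.22, 0, 0, 0, -140, 0, 0, -0.34, 0, 0, 0, -140, 0, 0, -0.455, 0, 0, 0, -140, 0, 0, -0.455, 0, 0, 0, -140, 0, 0, -0.455],
  "squeeze": 20
}}

```text
time: 0.9
tool_pos: [0.2221, -0.4756, 0.3587]
tcp_rot: [-0.001, 0.903, 0.43, 0.0]
ft_force: [0.3, 0.5, -1.0]
opening: 0.003
gripper_force: 0.0
```

Request:
{"name": "carry_out", "arguments": {
  "deltas": [0, 35, -35, 0, 0, 0, 0, 0, 70, -70, 0, 0, 0, 0, 0, 108, -108, 0, 0, 0, 0, 0, 146, -147, 0, 0, 0, 0, 0, 188, -150, 0, 0, 0, 0, 0, 230, -153, 0, 0, 0, 0, 0, 270, -156, 0, 0, 0, 0, 0, 312, -158, 0, 0, 0, 0, 0, 354, -160, 0, 0, 0, 0, 0, 396, -161, 0, 0, 0, 0, 0, 438, -162, 0, 0, 0, 0, 0, 478, -163, 0, 0, 0, 0, 0, 518, -164, 0, 0, 0, 0, 0, 518, -164, 0, 0, 0, 0, 0, 518, -164, 0, 0, 0, 0, 0, 518, -164, 0, 0, 0, 0]
}}

```text
time: 2.5
tool_pos: [0.4189, 0.0298, 0.3588]
tcp_rot: [-0.0, 0.903, 0.431, -0.001]
ft_force: [0.3, -0.5, 0.9]
opening: -0.002
gripper_force: 0.0
```

Request:
{"name": "carry_out", "arguments": {
  "deltas": [0, 2, 45, 0, 0, 0, 0, 0, 4, 90, 0, 0, 0, 0, 0, 6, 135, 0, 0, 0, 0, 0, 8, 180, 0, 0, 0, 0, 0, 10, 220, 0, 0, 0, 0, 0, 10, 241, 0, 0, 0, 0, 0, 10, 241, 0, 0, 0, 0, 0, 10, 241, 40, 0, 0, 0, 0, 10, 241, 80, 0, 0, 0, 0, 10, 241, 110, 0, 0, 0, 0, 10, 241, 132, 0, 0, 0, 0, 10, 241, 132, 0, 0, 0, 0, 10, 241, 132, 0, 0, 0]
}}

```text
time: 3.8
tool_pos: [0.6124, -0.1134, 0.2286]
tcp_rot: [0.0, 0.902, 0.431, 0.0]
ft_force: [0.1, 0.8, 0.9]
opening: 0.002
gripper_force: 0.0
```

```bash
cat > where.py <<'E'
from h import *
p=np.load("fit.npy");o=observe();w=o["tool_pos"];c,s=np.cos(p[2]),np.sin(p[2]);d=w[:2]-p[:2]
print("cup xy",(c*d[0]+s*d[1]).round(4),(-s*d[0]+c*d[1]).round(4),"z",w[2].round(4),"F cup",(c*o["ft_force"][0]+s*o["ft_force"][1]).round(1),(-s*o["ft_force"][0]+c*o["ft_force"][1]).round(1),o["ft_force"][2].round(1),o["time"])
E
python3 where.py
```

```text
cup xy -0.1535 -0.0468 z 0.2286 F cup -0.6 -0.4 0.9 3.8
```

Request:
{"name": "carry_out", "arguments": {
  "deltas": [0, -10, -3, 0, 0, 0, 0, 0, -20, -6, 0, 0, 0, 0, 0, -30, -9, 0, 0, 0, 0, 0, -40, -12, 0, 0, 0, 0, 0, -50, -15, 0, 0, 0, 0, 0, -60, -18, 0, 0, 0, 0, 0, -70, -21, 0, 0, 0, 0, 0, -80, -24, 0, 0, 0, 0, 0, -90, -26, 0, 0, 0, 0, 0, -100, -28, 0, 0, 0, 0, 0, -110, -30, 0, 0, 0, 0, 0, -118, -32, 0, 0, 0, 0, 0, -126, -33, 0, 0, 0, 0, 0, -130, -33, 0, 0, 0, 0, 0, -130, -33, 0, 0, 0, 0]
}}

```text
time: 5.3
tool_pos: [0.5053, -0.1946, 0.2297]
tcp_rot: [0.001, 0.902, 0.431, 0.0]
ft_force: [-1.6, 2.2, 6.4]
opening: -0.0
gripper_force: 3.3
```

```bash
python3 where.py
```

```text
cup xy -0.0231 -0.0792 z 0.2297 F cup -0.7 -2.6 6.4 5.3
```

Request:
{"name": "carry_out", "arguments": {
  "deltas": [0, -3, 0, 0, 0, 0, 0, 0, -6, 0, 0, 0, 0, 0, 0, -9, 0, 0, 0, 0, 0, 0, -12, 0, 0, 0, 0, 0, 0, -12, 0, 0, 0, 0, 0]
}}

```text
time: 5.8
tool_pos: [0.4977, -0.2034, 0.2297]
tcp_rot: [0.001, 0.902, 0.431, 0.0]
ft_force: [-1.5, 2.3, 6.7]
opening: 0.004
gripper_force: 3.4
```

```bash
python3 where.py; python3 - <<'E'
from h import *
s=get_image("scene");cv2.imwrite("pics/s1.png",cv2.resize(s["image"][80:270,100:340][:,:,::-1],(756,600),interpolation=cv2.INTER_CUBIC))
E
```

```text
cup xy -0.0115 -0.0795 z 0.2297 F cup -0.8 -2.6 6.7 5.8
```

View pics/s1.png

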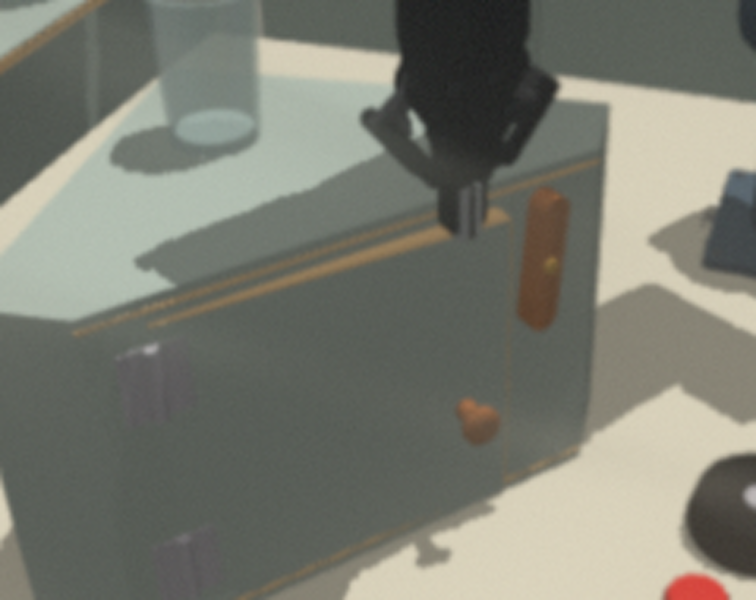

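The door is nearly shut and the latch still upright at crop position (545,260). Force has not risen, so it isn't on its stop yet.

Request:
{"name": "carry_out", "arguments": {
  "deltas": [0, -2, 0, 0, 0, 0, 0, 0, -4, 0, 0, 0, 0, 0, 0, -5, 0, 0, 0, 0, 0]
}}

```text
time: 6.15
tool_pos: [0.4962, -0.2052, 0.2298]
tcp_rot: [-0.0, 0.902, 0.432, 0.003]
ft_force: [2.4, 7.2, 6.3]
opening: -0.0
gripper_force: 6.3
```

```bash
python3 where.py
```

```text
cup xy -0.0091 -0.0796 z 0.2298 F cup -7.1 -2.6 6.3 6.15
```

Request:
{"name": "carry_out", "arguments": {
  "deltas": [0, -2, 0, 0, 0, 0, 0, 0, -3, 0, 0, 0, 0, 0, 0, -3, 0, 0, 0, 0, 0, 0, -3, 0, 0, 0, 0, 0, 0, -3, 0, 0, 0, 0, 0]
}}

```text
time: 6.65
tool_pos: [0.4962, -0.2051, 0.2298]
tcp_rot: [-0.002, 0.902, 0.433, 0.006]
ft_force: [6.2, 11.0, 5.7]
opening: 0.004
gripper_force: 7.5
```

```bash
python3 where.py
```

```text
cup xy -0.0092 -0.0796 z 0.2298 F cup -12.5 -2.1 5.7 6.65
```

The door is firmly on its stop (12 N, no further motion). I'll back off, rise and go round to the latch's outer side.

Request:
{"name": "carry_out", "arguments": {
  "deltas": [0, 20, 0, 0, 0, 0, 0, 0, 50, 0, 0, 0, 0, 0, 0, 50, 0, -40, 0, 0, 0, 0, 50, -40, -60, 0, 0, 0, 0, 50, -85, -60, 0, 0, 0, 0, 50, -127, -60, 0, 0, 0, 0, 50, -127, -60, 0, 0, 0, 0, 50, -127, -60, 0, 0, 0]
}}

```text
time: 7.45
tool_pos: [0.4257, -0.0907, 0.2878]
tcp_rot: [0.001, 0.902, 0.431, 0.0]
ft_force: [-0.2, 1.0, -0.0]
opening: -0.005
gripper_force: 0.0
```

```bash
python3 where.py; python3 - <<'E'
from h import *
s=get_image("scene");cv2.imwrite("pics/s2.png",cv2.resize(s["image"][80:270,100:340][:,:,::-1],(756,600),interpolation=cv2.INTER_CUBIC))
E
```

```text
cup xy -0.0539 -0.2063 z 0.2878 F cup -0.6 -0.8 -0.0 7.45
```

View pics/s2.png

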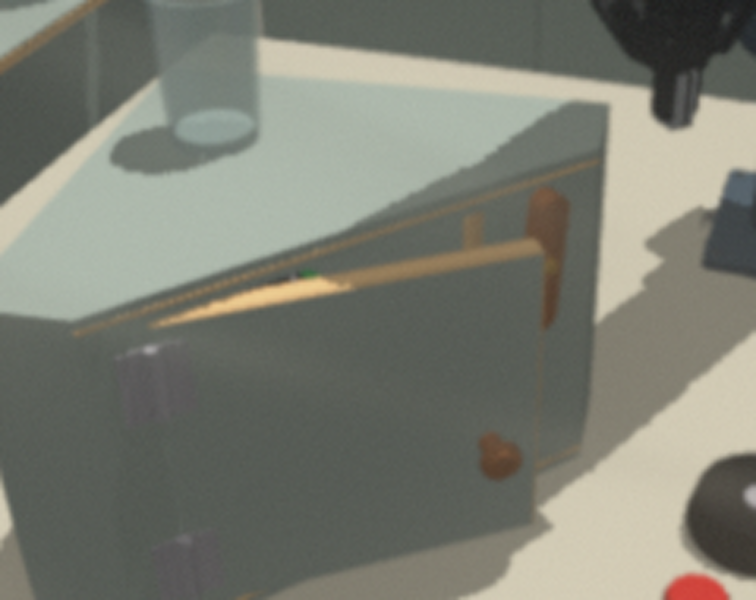

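The door came back open by about 0.25 rad (edge at crop (540,245)). The 6 N vertical force suggests a gripper part sat on the door's top edge and dragged it on the retreat. I'll redo the push 10 mm higher and leave by lifting straight up.

Request:
{"name": "carry_out", "arguments": {
  "deltas": [0, 40, 0, 0, 0, 0, 0, 0, 60, 40, 0, 0, 0, 0, 0, 60, 85, 0, 0, 0, 0, 0, 60, 128, 0, 0, 0, 0, 0, 60, 128, 25, 0, 0, 0, 0, 60, 128, 50, 0, 0, 0, 0, 60, 128, 50, 0, 0, 0, 0, 60, 128, 50, 0, 0, 0]
}}

```text
time: 8.3
tool_pos: [0.5636, -0.1249, 0.2366]
tcp_rot: [-0.001, 0.902, 0.431, -0.001]
ft_force: [0.7, 0.3, -0.3]
opening: 0.0
gripper_force: 0.0
```

```bash
python3 where.py
```

```text
cup xy -0.1139 -0.0776 z 0.2366 F cup -0.6 0.3 -0.3 8.3
```

Request:
{"name": "carry_out", "arguments": {
  "deltas": [0, -15, 0, 0, 0, 0, 0, 0, -30, 0, 0, 0, 0, 0, 0, -40, 0, 0, 0, 0, 0, 0, -50, 0, 0, 0, 0, 0, 0, -60, 0, 0, 0, 0, 0, 0, -68, 0, 0, 0, 0, 0, 0, -76, 0, 0, 0, 0, 0, 0, -84, 0, 0, 0, 0, 0, 0, -84, 0, 0, 0, 0, 0]
}}

```text
time: 9.2
tool_pos: [0.5103, -0.1903, 0.2375]
tcp_rot: [0.0, 0.902, 0.431, -0.0]
ft_force: [0.0, -1.4, 0.3]
opening: -0.004
gripper_force: 0.0
```

```bash
python3 where.py
```

```text
cup xy -0.0295 -0.078 z 0.2375 F cup 1.1 0.9 0.3 9.2
```

Request:
{"name": "carry_out", "arguments": {
  "deltas": [0, -4, 0, 0, 0, 0, 0, 0, -8, 0, 0, 0, 0, 0, 0, -12, 0, 0, 0, 0, 0, 0, -16, 0, 0, 0, 0, 0, 0, -19, 0, 0, 0, 0, 0, 0, -22, 0, 0, 0, 0, 0, 0, -24, 0, 0, 0, 0, 0, 0, -24, 0, 0, 0, 0, 0, 0, -24, 0, 0, 0, 0, 0]
}}

```text
time: 10.1
tool_pos: [0.4974, -0.2062, 0.2376]
tcp_rot: [-0.001, 0.902, 0.432, 0.003]
ft_force: [3.0, 4.7, -0.5]
opening: 0.003
gripper_force: 3.1
```

```bash
python3 where.py
```

```text
cup xy -0.0091 -0.078 z 0.2376 F cup -5.5 -0.7 -0.5 10.1
```

Same stop with no vertical load this time. Lift straight up, then move away and look.

Request:
{"name": "carry_out", "arguments": {
  "deltas": [0, 2, 0, 0, 0, 0, 0, 0, 4, 0, 0, 0, 0, 0, 0, 4, 0, -10, 0, 0, 0, 0, 4, 0, -30, 0, 0, 0, 0, 4, 0, -55, 0, 0, 0, 0, 40, -30, -55, 0, 0, 0, 0, 50, -75, -55, 0, 0, 0, 0, 50, -127, -55, 0, 0, 0, 0, 50, -127, -55, 0, 0, 0, 0, 50, -127, -55, 0, 0, 0]
}}

```text
time: 11.1
tool_pos: [0.4279, -0.0893, 0.2938]
tcp_rot: [0.001, 0.902, 0.432, 0.001]
ft_force: [0.3, -0.1, 0.3]
opening: -0.001
gripper_force: 0.0
```

```bash
python3 where.py; python3 - <<'E'
from h import *
s=get_image("scene");cv2.imwrite("pics/s3.png",cv2.resize(s["image"][80:270,100:340][:,:,::-1],(756,600),interpolation=cv2.INTER_CUBIC))
E
```

```text
cup xy -0.0563 -0.2055 z 0.2938 F cup -0.1 0.3 0.3 11.1
```

View pics/s3.png

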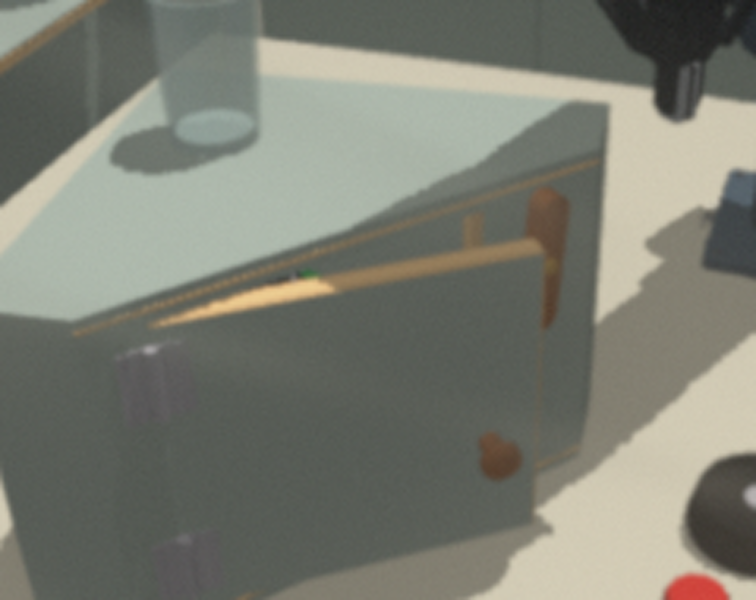

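The door is open again by the same amount, so the finger may have gone over the top of it. I'll check the true fingertip height in the image.

```bash
python3 - <<'E'
from h import *
s=get_image("scene");t=get_image("top");w=observe()["tool_pos"]
f=lambda P:((proj(s,P)[0]-[100,80])*3.15).round(0)
for dz in(0,-.007,-.014,-.025,.011):print(dz,f(w+[0,0,dz]))
p=np.load("fit.npy")
for a in(.15,.2,.25,.3):print(a,f(C(p,D(a,0,-.239,.221))),f(C(p,D(a,0,-.239,0))),"cup",np.round(D(a,0,-.205,.221),3))
print("shut",f(C(p,D(0,0,-.239,.221))),f(C(p,D(0,0,-.205,.221))),f(C(p,D(0,.018,-.205,.221))))
for z in (.2157,.241): print(z,f(C(p,[-.0115,-.0795,z])))
E
```

```text
0 [670. 134.]
-0.007 [669. 144.]
-0.014 [668. 154.]
-0.025 [667. 170.]
0.011 [672. 117.]
0.15 [527. 233.] [518. 502.] cup [-0.031 -0.078  0.242]
0.2 [535. 242.] [525. 512.] cup [-0.041 -0.076  0.242]
0.25 [543. 252.] [532. 523.] cup [-0.051 -0.074  0.242]
0.3 [550. 262.] [537. 534.] cup [-0.061 -0.071  0.242]
shut [497. 208.] [452. 222.] [437. 211.]
0.2157 [462. 266.]
0.241 [462. 231.]
```

The image puts the shut fingertip about 10 mm above the TCP, not 14 mm below it. That explains it: both pushes went over the door's top edge (z 0.241). I'll push again lower, with the hand tilted 0.35 rad outward so its body clears the cupboard top.

Request:
{"name": "carry_out", "arguments": {
  "deltas": [0, 40, 0, 0, 0, -0.1, 0, 0, 64, 40, 0, 0, -0.2, 0, 0, 64, 85, 0, 0, -0.3, 0, 0, 64, 126, 20, 0, -0.35, 0, 0, 64, 126, 50, 0, -0.35, 0, 0, 64, 126, 82, 0, -0.35, 0, 0, 64, 126, 82, 0, -0.35, 0, 0, 50, 126, 82, 0, -0.35, 0, 0, 40, 126, 82, 0, -0.35, 0, 0, 30, 126, 82, 0, -0.35, 0, 0, 20, 126, 82, 0, -0.35, 0, 0, 10, 126, 82, 0, -0.35, 0, 0, 0, 126, 82, 0, -0.35, 0, 0, -10, 126, 82, 0, -0.35, 0, 0, -18, 126, 82, 0, -0.35, 0, 0, -26, 126, 82, 0, -0.35, 0, 0, -32, 126, 82, 0, -0.35, 0, 0, -36, 126, 82, 0, -0.35, 0, 0, -36, 126, 82, 0, -0.35, 0]
}}

```text
time: 13.15
tool_pos: [0.5034, -0.1973, 0.2106]
tcp_rot: [0.075, 0.889, 0.424, -0.157]
ft_force: [-1.0, 0.5, -0.2]
opening: -0.0
gripper_force: 0.0
```

```bash
python3 where.py; python3 - <<'E'
from h import *
s=get_image("scene");cv2.imwrite("pics/s4.png",cv2.resize(s["image"][80:270,100:340][:,:,::-1],(756,600),interpolation=cv2.INTER_CUBIC))
E
```

```text
cup xy -0.0198 -0.0789 z 0.2106 F cup 0.3 -1.1 -0.2 13.15
```

View pics/s4.png

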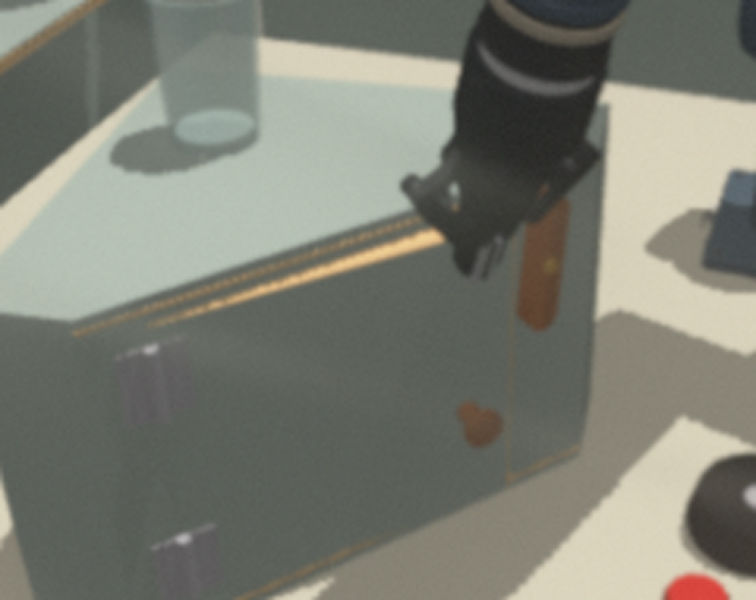

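The finger now bears on the door's face below its top edge (tip at crop (485,270)). The door is nearly shut and the latch is upright and untouched. Press on to the stop.

Request:
{"name": "carry_out", "arguments": {
  "deltas": [0, -3.8, 0, 1.4, 0, 0, 0, 0, -7.5, 0, 2.7, 0, 0, 0, 0, -11.3, 0, 4.1, 0, 0, 0, 0, -13.2, 0, 4.8, 0, 0, 0, 0, -15, 0, 5.5, 0, 0, 0, 0, -15, 0, 5.5, 0, 0, 0]
}}

```text
time: 13.8
tool_pos: [0.4935, -0.2095, 0.2106]
tcp_rot: [0.075, 0.888, 0.425, -0.157]
ft_force: [-0.0, 0.3, 0.8]
opening: 0.001
gripper_force: 0.0
```

```bash
python3 where.py
```

```text
cup xy -0.0041 -0.0789 z 0.2106 F cup -0.3 -0.2 0.8 13.8
```

Request:
{"name": "carry_out", "arguments": {
  "deltas": [0, -1.9, 0, 0.7, 0, 0, 0, 0, -3.8, 0, 1.4, 0, 0, 0, 0, -5.6, 0, 2, 0, 0, 0, 0, -7.5, 0, 2.7, 0, 0, 0, 0, -7.5, 0, 2.7, 0, 0, 0]
}}

```text
time: 14.3
tool_pos: [0.4929, -0.2106, 0.2106]
tcp_rot: [0.073, 0.889, 0.426, -0.15]
ft_force: [9.4, 12.5, 2.2]
opening: -0.002
gripper_force: 7.8
```

```bash
python3 where.py
```

```text
cup xy -0.0029 -0.0788 z 0.2106 F cup -15.6 -0.6 2.2 14.3
```

Door is on the stop (15 N, no further motion). Withdraw straight out, rise, and move to the latch's outer side.

Request:
{"name": "carry_out", "arguments": {
  "deltas": [0, 4, 0, -1.5, 0, 0, 0, 0, 10, 0, -3.6, 0, 0, 0, 0, 28, 0, -10, 0, 0, 0, 0, 47, 0, -17, 0, 0, 0, 0, 33, 0, -55, 0, 0, 0, 0, 26, -40, -73, 0, 0, 0, 0, 26, -85, -73, 0, 0, 0, 0, 26, -128, -73, 0, 0, 0, 0, 26, -128, -73, 0, 0, 0, 0, 26, -128, -73, 0, 0, 0]
}}

```text
time: 15.3
tool_pos: [0.4199, -0.0966, 0.2705]
tcp_rot: [0.076, 0.888, 0.425, -0.157]
ft_force: [0.7, -0.4, -0.7]
opening: 0.001
gripper_force: 0.0
```

```bash
python3 where.py; python3 - <<'E'
from h import *
s=get_image("scene");cv2.imwrite("pics/s5.png",cv2.resize(s["image"][80:270,100:340][:,:,::-1],(756,600),interpolation=cv2.INTER_CUBIC))
f=lambda P:((proj(s,P)[0]-[100,80])*3.15).round(0)
p=np.load("fit.npy");print(f(C(p,[0,-.142,.2])),f(C(p,[-.0225,-.142,.2])))
for l in(-.3,-.2,-.1,0):print(l,[f(C(p,[-.012,-.142+k*np.sin(l),.2+k*np.cos(l)])) for k in(.05,-.05)])
o=observe();w=o["tool_pos"];z=R.from_quat(np.roll(o["tcp_rot"],-1)).as_matrix()[:,2]
print([f(w+k*z) for k in(.014,0,-.01)])
E
```

```text
cup xy -0.0457 -0.2072 z 0.2705 F cup -0.1 0.8 -0.7 15.3
[531. 251.] [551. 266.]
-0.3 [array([563., 189.]), array([522., 326.])]
-0.2 [array([557., 189.]), array([527., 326.])]
-0.1 [array([551., 190.]), array([533., 324.])]
0 [array([545., 192.]), array([539., 322.])]
[array([653., 174.]), array([660., 159.]), array([664., 147.])]
```

View pics/s5.png

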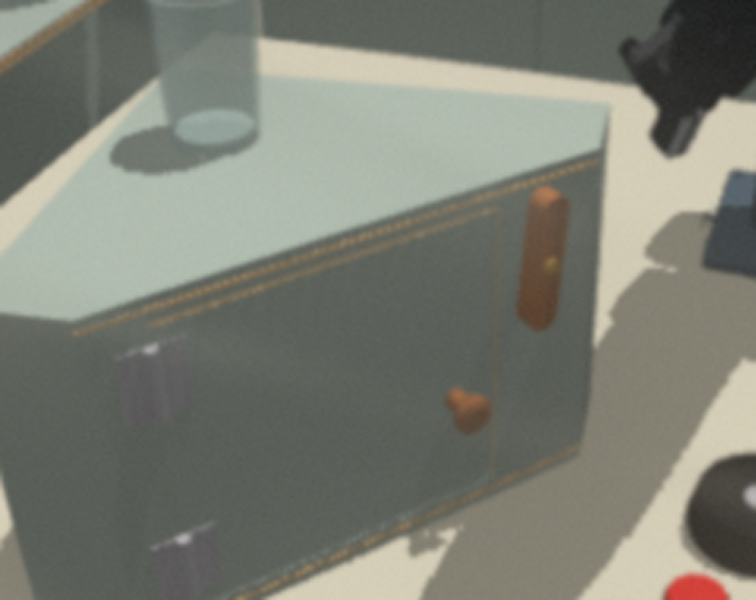

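The door is flush and shut, and the latch is near upright (−0.1 rad) with its tip at crop (547,190). Now bring the finger in beside the latch's upper end, on the outer side.

Request:
{"name": "carry_out", "arguments": {
  "deltas": [0, 9, 0, 25, 0, 0, 0, 0, 18, 0, 49, 0, 0, 0, 0, 18, 0, 49, 0, 0, 0, 0, 0, 0, 55, 0, 0, 0, 0, -10, 0, 59, 0, 0, 0, 0, -18, 0, 62, 0, 0, 0, 0, -18, 0, 62, 0, 0, 0]
}}

```text
time: 16.05
tool_pos: [0.3963, -0.1272, 0.2191]
tcp_rot: [0.076, 0.889, 0.424, -0.157]
ft_force: [0.2, 0.4, 0.2]
opening: -0.001
gripper_force: 0.0
```

```bash
python3 where.py
```

```text
cup xy -0.007 -0.2063 z 0.2191 F cup -0.5 -0.1 0.2 16.05
```

Request:
{"name": "carry_out", "arguments": {
  "deltas": [0, 1, 12, 0, 0, 0, 0, 0, 1, 24, 0, 0, 0, 0, 0, 1, 34, 0, 0, 0, 0, 0, 1, 42, 0, 0, 0, 0, 0, 1, 50, 0, 0, 0, 0, 0, 1, 58, 0, 0, 0, 0, 0, 1, 66, 0, 0, 0, 0, 0, 1, 73, 0, 0, 0, 0, 0, 1, 80, 1, 0, 0, 0, 0, 1.6, 86, 1.5, 0, 0, 0, 0, 1.6, 86, 1.5, 0, 0, 0]
}}

```text
time: 17.15
tool_pos: [0.4647, -0.1803, 0.2161]
tcp_rot: [0.076, 0.889, 0.424, -0.157]
ft_force: [0.3, -0.0, 0.2]
opening: -0.001
gripper_force: 0.2
```

```bash
python3 where.py; python3 - <<'E'
from h import *
s=get_image("scene");cv2.imwrite("pics/s6.png",cv2.resize(s["image"][80:270,100:340][:,:,::-1],(756,600),interpolation=cv2.INTER_CUBIC))
E
```

```text
cup xy -0.0087 -0.1197 z 0.2161 F cup -0.2 0.2 0.2 17.15
```

View pics/s6.png

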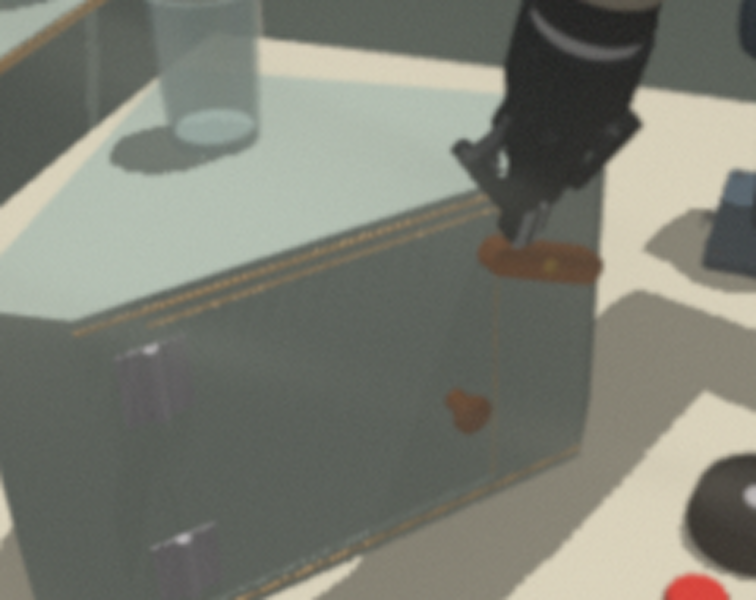

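The latch is now about 65° over (crop (480,250)–(600,270); level would slope down to the left). Finger is on its upper side, so press down about 13 mm.

Request:
{"name": "carry_out", "arguments": {
  "deltas": [0, 1, 3, 3, 0, 0, 0, 0, 2, 6, 6, 0, 0, 0, 0, 3.1, 8, 8.5, 0, 0, 0, 0, 4.4, 8, 12.2, 0, 0, 0, 0, 4.4, 8, 12.2, 0, 0, 0, 0, 4.4, 8, 12.2, 0, 0, 0]
}}

```text
time: 17.8
tool_pos: [0.4698, -0.1845, 0.2029]
tcp_rot: [0.075, 0.888, 0.425, -0.157]
ft_force: [0.1, 1.7, 0.1]
opening: 0.002
gripper_force: 0.1
```

```bash
python3 where.py; cat > lat.py <<'E'
from h import *
import sys
s=get_image("scene");im=s["image"].astype(int)
cv2.imwrite(sys.argv[1],cv2.resize(s["image"][80:270,100:340][:,:,::-1],(756,600),interpolation=cv2.INTER_CUBIC))
p=np.load("fit.npy");f=lambda P:((proj(s,P)[0]-[100,80])*3.15).round(0).tolist()
for l in(1.2,1.35,1.57,1.75):print(l,[f(C(p,[-.012,-.142+k*np.sin(l),.2+k*np.cos(l)])) for k in(.05,-.05)])
m=((im[...,0]-im[...,2]>25)&(im[...,0]<170));m[:135]=0;m[:190:,:250]=m[:190:,:250];m[190:]=0;m[:,:245]=0;m[:,295:]=0
y,x=np.nonzero(m);print(len(x),((x-100)*3.15).min(),((x-100)*3.15).max())
e=np.linalg.eigh(np.cov(np.c_[x,y].T))[1][:,1];print("slope",e[1]/e[0],"level",[(lambda a,b:(a[1]-b[1])/(a[0]-b[0]))(f(C(p,[-.012,-.142+.05*np.sin(l),.2+.05*np.cos(l)])),f(C(p,[-.012,-.142-.05*np.sin(l),.2-.05*np.cos(l)]))) for l in(1.2,1.35,1.57,1.75)])
E
python3 lat.py pics/s7.png
```

```text
cup xy -0.0087 -0.1132 z 0.2029 F cup -1.4 -1.0 0.1 17.8
1.2 [[483.0, 256.0], [596.0, 262.0]]
1.35 [[480.0, 267.0], [599.0, 253.0]]
1.57 [[479.0, 282.0], [602.0, 238.0]]
1.75 [[480.0, 293.0], [602.0, 227.0]]
453 456.75 607.9499999999999
slope -0.33648850418107523 level [0.05309734513274336, -0.11764705882352941, -0.35772357723577236, -0.5409836065573771]
```

View pics/s7.png

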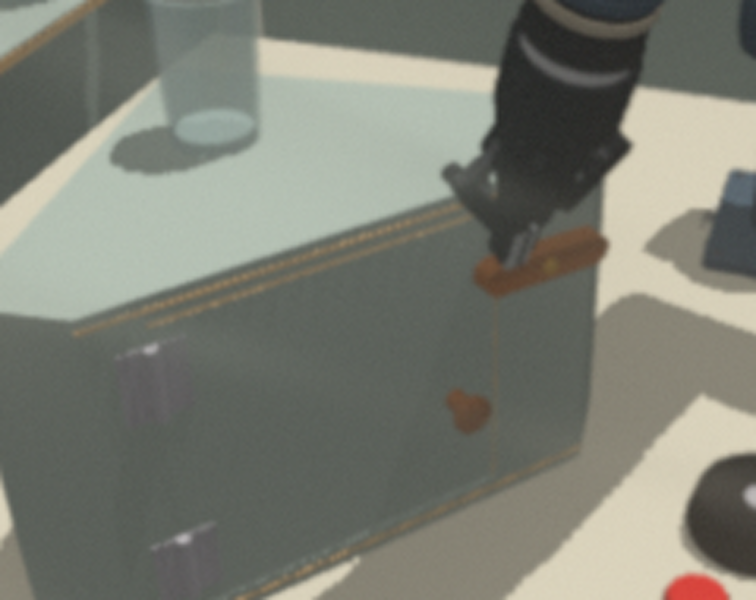

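The latch lies level (slope matches about 1.53 rad), with its end at crop (485,280) across the door edge at 497. Lift the finger straight up and move away.

Request:
{"name": "carry_out", "arguments": {
  "deltas": [0, -3, 0, -9, 0, 0, 0, 0, -10, 0, -28, 0, 0, 0, 0, -20, 0, -56, 0, 0, 0, 0, -34, 0, -94, 0, 0, 0, 0, 0, -20, -106, 0, 0, 0, 0, 40, -50, -121, 0, 0, 0, 0, 75, -80, -121, 0, 0, 0, 0, 75, -80, -121, 0, 0, 0, 0, 75, -80, -121, 0, 0, 0]
}}

```text
time: 18.75
tool_pos: [0.478, -0.0464, 0.2914]
tcp_rot: [0.076, 0.888, 0.426, -0.157]
ft_force: [0.4, -0.0, -0.6]
opening: -0.002
gripper_force: 0.0
```

```bash
python3 where.py; python3 lat.py pics/s8.png; python3 -c "
from h import *
t=get_image('top')
a=cv2.imread('pics/s8.png');b=cv2.resize(t['image'][:,:,::-1],(400,300));c=cv2.resize(a,(400,318));cv2.imwrite('pics/s9.png',np.vstack([cv2.resize(c,(400,300)),b]))"
```

```text
cup xy -0.1212 -0.1935 z 0.2914 F cup -0.2 0.3 -0.6 18.75
1.2 [[483.0, 256.0], [596.0, 262.0]]
1.35 [[480.0, 267.0], [599.0, 253.0]]
1.57 [[479.0, 282.0], [602.0, 238.0]]
1.75 [[480.0, 293.0], [602.0, 227.0]]
600 456.75 607.9499999999999
slope -0.2790755379297998 level [0.05309734513274336, -0.11764705882352941, -0.35772357723577236, -0.5409836065573771]
```

View pics/s9.png

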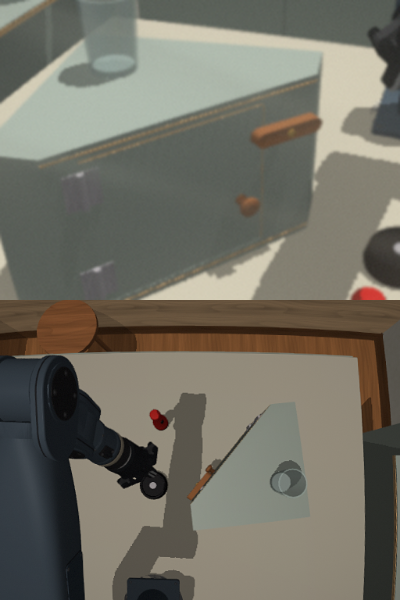

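The final views show the door shut, the latch level across its edge (about 1.5 rad), the bystanders where they were and the hand clear.

```bash
python3 -c "
from rig import *
print(finish_job())"
```

```text
the job is handed in; nothing more can be done
None
```

I pushed the door shut, turned the latch level across its edge (about 1.5 rad) and took the hand clear, and the job is handed in. The first two pushes went over the door's top edge, so the door closed on the third; no verdict was shown.

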